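Set the leg of the cake-sign stand to its mark and shut the cam lever

TASK

The cake-sign stand lies on its back on the café counter: draw its sprung leg out until the red mark is in line with the mouth of the channel and hold it there a moment with the orange cam lever still open, then squeeze the lever fully shut against the fin without letting the leg slip from the mark. Finish still holding leg and lever like that, so that I can put the locking screw in: do not let go. Leave the other things on the counter alone.

Things in the scene. Friction and masses are not known exactly. Their poses are not given: they have to be found in the camera images.
- stand: Cake-sign stand lying flat on its back, screwed down. From its black sign panel (200 x 150 x 12 mm) an open-topped aluminium channel (40 wide, 26 high, 150 mm long) leads to the mouth. Origin: under the mouth, at counter height. +y points out of the channel, the way the leg lengthens; +x is across, to the side of the cam lever; z up. The channel is at y -150 to 0, the panel at y -290 to -140 mm.
- mouth (a point): Middle of the channel's mouth, the end of the channel with two white wall tips, 24 mm above the counter. Axes like the stand's.
- mark (a point): The length mark: a red clip 6 mm long (y) round the steel leg, seen from above inside the channel. This point: middle of the clip, 24 mm above the counter. Axes like the stand's. It starts 50 to 100 mm inside the mouth (y negative) and moves with the leg; it is in line when its y in the mouth's frame is 0. The leg can go out 118 mm.
- leg: Telescopic leg with all it carries, 0.35 kg, sliding along y only. Origin at counter height, under the mouth when fully in (as it starts); axes like the stand's. A bar 20 mm wide, top at z 21, with a dark upright fin (x -6 to 6, y 16 to 60, z up to 75 mm), the cam lever on its +x side, and a foot plate at the end. A spring pulls it back in with 1.5 to 3 N when not held.
- grip (a point): On the leg: where to pinch fin and shut lever together from above; leg frame x 5, y 42, z 52 mm, the middle of the 22 mm that fin and shut lever measure together across x. Axes like the leg's.
- foot (a point): On the leg: middle of the top edge of the inner face of the foot plate, a grey upright plate with black rubber ends across the leg's end (leg frame x -65 to 65, y 60 to 76, z 4 to 64 mm). This point: x 0, y 60, z 64 mm. Fingers let down astride fin and open lever can draw the leg out by this face. Axes like the leg's.
- cam_lever (a joint): Angle of the orange cam lever, a paddle 36 (y) x 8 x 46 mm high hinged along y at the fin's +x side (leg frame x 8, y 38, z 30 mm). 0.5 rad: open, leaning out to +x, top edge at x 37, z 70 mm. 0: shut, upright against the fin, outer face at x 16, top at z 76 mm. About 5 N near its top shuts it; it springs open when let go.
- mug: Bystander, to be left alone: white mug. Origin at its underside.
- sugar_jar: Bystander, to be left alone: sugar jar with red lid. Origin at its underside.
- screwdriver: Bystander, to be left alone: yellow screwdriver, lying. Origin at its underside.
- spare_foot: Bystander, to be left alone: black round rubber foot. Origin at its underside.
- cup_stack: Bystander, to be left alone: stack of brown paper cups. Origin at its underside.
- spoon: Bystander, to be left alone: steel spoon, lying. Origin at its underside.
- creamer: Bystander, to be left alone: small steel cup. Origin at its underside.

How it is judged:
By the outcome, as a careful person would: the job done as asked, in the order asked, and still so for the second after the job is handed in, while the arm keeps its last pose, push and grip.
It also fails if it takes over 35 s, if anything falls off the work surface, if the arm or the gripper's body presses on something with over 40 N, if the wrist force passes 120 N, or if a joint passes its speed limit or range.

ROBOT

A 6-joint arm with a two-finger parallel gripper is mounted at the origin on the work surface. World frame = base frame: x ahead of the robot, y to its left, z up, the work surface at z = 0. Lengths are in mm, angles in degrees, forces in N, time in s.
With the tool pointing down it reaches from about 300 to 850 mm from the base axis. Payload 4.2 kg.
Tool frame: the origin (TCP) lies on the centre line of the jaws, within the pads' length; the fingertips stand 11 mm ahead of it and the grasp point (between the pads) lies 8 mm behind it; z points along the fingers, y is the line along which they close (so a half turn about z gives the same grasp; the last joint's range is limited). The gripper opens to 91 mm and grips with 3 to 60 N. Pads are 32 mm wide; open, the fingers measure 118 mm over their backs; the gripper's body (76 mm by 178 mm) begins 60 mm behind the grasp point.
Start: joints at [63.713, 18.312, 89.639, -0, 72.044, -1.146], TCP at [244.295, 520.54, 224.976] pointing down, gripper open.
Joint ranges: [-177.97, 177.97], [-48.28, 115.42], [12.27, 149.76], [-77.06, 257.06], [2.81, 150.46], [-146.56, 146.56]. Speed limits (degrees/s): [147.25, 147.25, 180, 180, 180, 180].

INTERFACE

Orientations are given as [roll, pitch, yaw] about the fixed x, y, z axes, in that order (R = Rz(yaw) Ry(pitch) Rx(roll)).
In Python, from workcell import env, grab_frame, camera_model, models gives the robot as it stands.
- The arm moves only by the shell command python3 -m crank 'ROWS' [FORCE]. ROWS is text: rows parted by semicolons, each of 7 numbers parted by spaces: the closure, from -1 (fully open) to 1 (shut), so that 0 is half open, then the shift along the tool's x, y, z in mm, then the turn, a rotation vector about the tool's x, y, z in degrees. A call has 1 to 10 rows; each row shifts and turns the commanded pose from where the row before left it, along the tool's axes as they then stand; what a row does not reach is not made up. A row lasts 1/8 s, in which the tool goes at most 62.5 mm and 10.7 degrees, less where a joint would pass 70% of its speed; a pose out of reach is approached as far as the arm can. A call is refused whole if a number of a shift passes 62.5 or a number of a turn 10.7, either way. A call with a gripper value outside its range is refused whole. The fingers move at their own pace and stop on an object; FORCE is the grip in N (left out, the last holds). Time passes only in rows, so rows that do not move let the fingers close. It gives the time, the measured TCP pose, the force, the opening and the grip force at its end, in the units of the state.
- env.state(): the state, without advancing time (a new reading comes with each control period).
- grab_frame(name): name is "side" or "top" or "wrist"; returns the picture (400x640x3 uint8, blue, green, red); there is no depth.
- camera_model(name): a dict with "K" (3x3 intrinsics, pixels), "R" (3x3) and "t" (3): a world point X has camera coordinates R X + t; the wrist camera has in their place "mount" (4x4, takes a point from camera to tool coordinates, whose origin is the TCP and whose axes are the flange's). Camera axes: x right, y down, z forward; pixel columns grow to the right and rows downward; lengths in mm; the calibration is good to about 2 mm. A picture is of the moment at which its call begins: read the wrist's pose just before it. camera_model takes no time and is no camera call.
- env.job_done(): hands the job in; it is judged then, once.
Trained networks look in the newest picture that a camera, given by its name, has taken for a name from the list of things; names that differ only in an ending like _2 or _b are one class to them, and where a whole thing is asked for, a point or a joint stands for the part that bears it (a point fixed in the world has none). Each returns a list of dicts, best first, with "p" (0 to 1); they miss things now and then, are a little off and sometimes report something else, mostly with a low value. They report only what shows in the picture. A call takes as long as a camera call.
- models.search_frame(name, camera): "point" ([x, y, z] in mm, in world coordinates, good to about 4 mm: the middle of the surface that is visible of it).
The state is a dict: "time_s": time; "qpos": joint angles; "qvel": joint speeds; "effort": joint torques, N m; "ee_pos": TCP position; "ee_rot": TCP orientation; "force": force on the tool from outside, world axes, zero at the start; "torque": the same for the moment, N m; "gripper_width": finger opening in mm; "gripper_force": force on a finger pad.
Only numpy, scipy, OpenCV 4.12 (cv2) and the standard library are available. Lean on these libraries where they do the work, as an engineer would, in place of code of your own. Each camera call takes 0.05 s, during which the arm holds its last target. There are 200 camera calls.

## Working session

There is one attempt and no reset: what is moved stays moved. The work goes in short steps, Python scripts to look and compute and a shell command to move; the robot and the scene stay as the last step left them, time stands still between calls to the robot, and variables do not carry over. Pictures are saved under pics/ and viewed, at most 10 in all, crops included, and the job is handed in when it is done.

```bash
mkdir -p pics; ls
python3 - <<'E'
from workcell import env, grab_frame, camera_model, models
import cv2
for n in("top","side"):
    cv2.imwrite(f"pics/{n}0.png",grab_frame(n))
    for k in("stand","mark","mouth","leg","foot","cam_lever","grip"):
        try: print(n,k,[(r["p"],[round(v) for v in r["point"]]) for r in models.search_frame(k,n)][:2])
        except Exception as e: print(k,e)
s=env.state();print(s)
E
```

```text
pics
top stand [(0.75, [581, -283, 14])]
top mark []
top mouth [(0.92, [578, -284, 14])]
top leg [(0.88, [544, -78, 51])]
top foot [(0.81, [544, -72, 51])]
top cam_lever []
top grip [(0.92, [543, -72, 49])]
side stand [(0.71, [535, -48, 42]), (0.57, [566, -256, 8])]
side mark []
side mouth [(0.61, [572, -256, 13])]
side leg [(0.58, [536, -51, 40])]
side foot [(0.68, [391, -521, 90]), (0.64, [537, -49, 43])]
side cam_lever [(0.63, [554, -64, 60]), (0.58, [536, -51, 40])]
side grip [(0.9, [538, -50, 45])]
{'time_s': 0.8, 'qpos': array([ 6.37118928e+01,  1.83074630e+01,  8.96370634e+01,  2.99858675e-04,
        7.20446815e+01, -1.14605371e+00]), 'qvel': array([ 0.08899831, -0.05318956,  0.05850289, -0.03263782, -0.00144326,
        0.04311174]), 'effort': array([ 6.01685097e-04, -4.12304485e+01, -2.32224333e+01,  7.26386835e-02,
        3.72430938e-02,  1.52622107e-05]), 'ee_pos': array([244.30528625, 520.54235925, 225.03359342]), 'ee_rot': array([ 1.79989204e+02, -6.93625028e-05,  1.54857854e+02]), 'force': array([ 0.24424193, -0.17424366, -0.41130721]), 'torque': array([-0.03762988, -0.02393931,  0.00582948]), 'gripper_force': 0.0, 'gripper_width': 91.13122477667758}
```

View pics/top0.png

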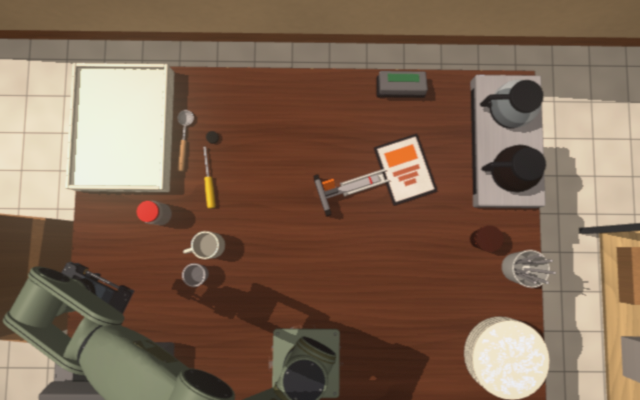

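View pics/side0.png

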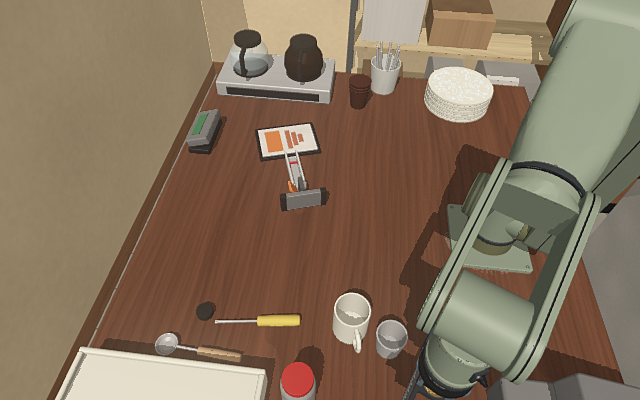

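Top view: panel near (405,170), foot at (322,195), orange lever at (328,184), on the world +x side. So the stand's +y points towards world +y, slightly to -x. I'll enlarge the picture to measure it.

```bash
cat > h.py <<'E'
import numpy as np, cv2
from scipy.spatial.transform import Rotation as Ro
from workcell import env, grab_frame, camera_model, models
def cam(name,s=None):
    m=camera_model(name);K=np.array(m["K"])
    if name!="wrist": return K,np.array(m["R"]),np.array(m["t"])
    T=np.eye(4);T[:3,:3]=Ro.from_euler("xyz",s["ee_rot"],degrees=True).as_matrix();T[:3,3]=s["ee_pos"]
    W=np.linalg.inv(T@np.array(m["mount"]));return K,W[:3,:3],W[:3,3]
def ray(c,px,z):
    K,R,t=c;d=R.T@np.linalg.inv(K)@[*px,1];o=-R.T@t
    return o+d*(z-o[2])/d[2]
def proj(c,X):
    K,R,t=c;p=K@(R@np.asarray(X)+t);return p[:2]/p[2]
E
python3 - <<'E'
import cv2
from h import *
i=cv2.imread("pics/top0.png");cv2.imwrite("pics/topc.png",cv2.resize(i[120:230,300:450],None,fx=5,fy=5,interpolation=2))
print(camera_model("wrist"))
E
```

```text
{'K': array([[304.26393218,   0.        , 324.24145453],
       [  0.        , 304.26393218, 199.59333327],
       [  0.        ,   0.        ,   1.        ]]), 'mount': array([[ 9.99170196e-05, -9.69096828e-01, -2.46680618e-01,
         6.82356856e+01],
       [ 9.99999820e-01,  2.42568619e-04, -5.47896624e-04,
         6.90456250e-01],
       [ 5.90801858e-04, -2.46680519e-01,  9.69096679e-01,
        -1.61047743e+02],
       [ 0.00000000e+00,  0.00000000e+00,  0.00000000e+00,
         1.00000000e+00]])}
```

View pics/topc.png

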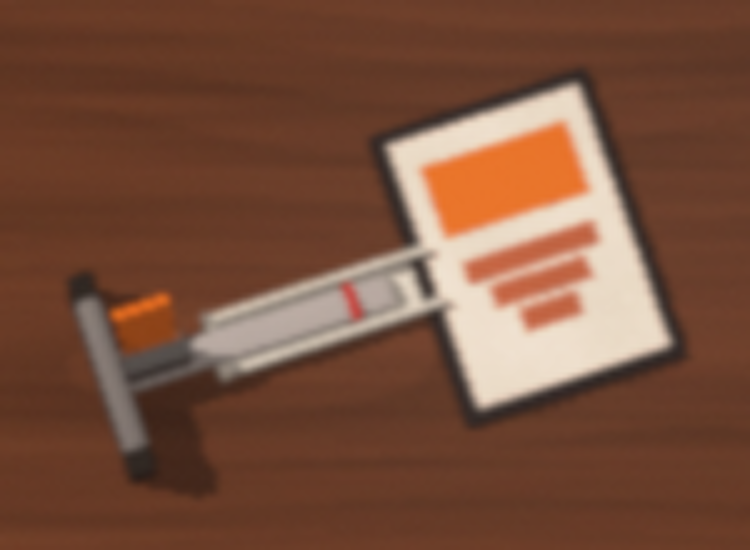

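Run:
```python
from h import *
c=cam("top");g=lambda u,v,z:ray(c,(300+u/5-.4,120+v/5-.4),z)
P={k:g(*v) for k,v in dict(t1=(205,322,26),t2=(228,372,26),mark=(353,300,22),a=(378,138,12),b=(583,72,12),cc=(683,352,12),d=(475,422,12),f1=(80,285,64),f2=(140,468,64)).items()}
for k in P:print(k,P[k].round(1))
print([np.linalg.norm(P[x]-P[y]).round(1) for x,y in("ab",("b","cc"),("cc","d"),"da",("f1","f2"),("t1","t2"))])
foot=(P["f1"]+P["f2"])/2;pan=(P["a"]+P["b"]+P["cc"]+P["d"])/4;d=(foot-pan)[:2];print(foot,pan,np.linalg.norm(d),"want 283");yaw=np.degrees(np.arctan2(d[1],d[0]));d/=np.linalg.norm(d);print("stand +y dir deg",yaw)
m=(P["t1"]+P["t2"])/2;print("mouth",m,"from panel",(m-pan)[:2]@d,"mark y",(P["mark"]-m)[:2]@d)
for n in ("a","b"):pass
print("top cam pos",-c[1].T@c[2]);cs=cam("side");print("side",-cs[1].T@cs[2])
```

```text
t1 [ 557.4 -104.8   26. ]
t2 [ 525.6 -119.5   26. ]
mark [ 573.  -199.3   22. ]
a [ 680.3 -216.6   12. ]
b [ 725.3 -349.7   12. ]
cc [ 543.  -412.2   12. ]
d [ 496.6 -278.3   12. ]
f1 [574.4 -25.5  64. ]
f2 [461.2 -63.5  64. ]
[np.float64(140.5), np.float64(192.7), np.float64(141.7), np.float64(193.8), np.float64(119.5), np.float64(35.1)]
[517.82091324 -44.5069593   64.        ] [ 611.31214513 -314.20198873   12.        ] 285.4400450818736 want 283
stand +y dir deg 109.11914883422212
mouth [ 541.45905301 -112.14551286   26.        ] from panel 213.79018077015098 mark y -92.65248795619492
top cam pos [ 352.87427255  -36.84274772 1512.97505626]
side [401.13841905 740.22969183 982.91933082]
```

```bash
python3 -m crank '-1 0 0 0 0 0 10; -1 0 0 0 0 0 10; -1 0 0 0 0 0 10; -1 0 0 0 0 0 10; -1 0 0 0 0 0 5.9; -1 -55 6.7 0 0 0 0; -1 -55 6.7 0 0 0 0; -1 -55 6.7 0 0 0 0; -1 -55 6.7 0 0 0 0; -1 -55 6.7 0 0 0 0'; python3 -m crank '-1 -55 6.7 0 0 0 0; -1 -55 6.7 0 0 0 0; -1 -55 6.7 0 0 0 0; -1 -55 6.7 0 0 0 0; -1 -55 6.7 0 0 0 0; -1 -55 6.7 0 0 0 0; -1 -60 6.7 0 0 0 0; -1 0 0 0 0 0 0; -1 0 0 0 0 0 0'
python3 - <<'E'
from h import *
s=env.state();print(s["time_s"],s["ee_pos"],s["ee_rot"],s["force"])
i=grab_frame("wrist");cv2.imwrite("pics/w1.png",i)
E
```

```text
time_s: 2.05
ee_pos: [365.9, 269.8, 225.2]
ee_rot: [179.9, -0.0, 109.0]
force: [0.4, 0.0, 1.2]
gripper_width: 91.1
gripper_force: 0.0
time_s: 3.18
ee_pos: [535.9, -82.0, 224.7]
ee_rot: [-180.0, -0.1, 108.9]
force: [0.2, -0.1, -0.1]
gripper_width: 91.4
gripper_force: 0.0
3.175 [535.93794357 -81.97832994 224.68168468] [-1.79965334e+02 -6.39873351e-02  1.08921082e+02] [ 0.17382137 -0.07628104 -0.13110688]
```

View pics/w1.png

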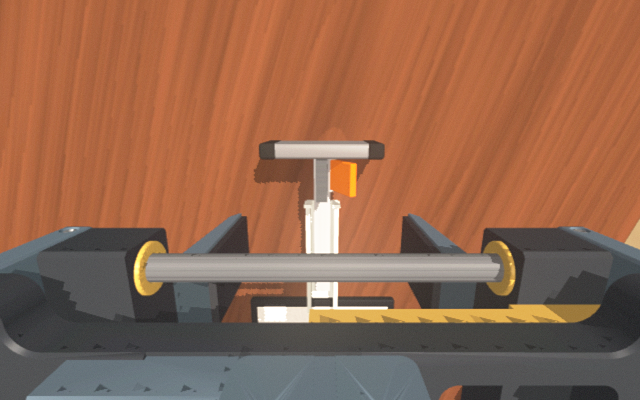

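Wrist view: the foot plate runs from (261,150) to (383,150) and the mouth tips are at (308,204) and (337,204). The mark is hidden behind the gripper bar, so I'll shift back 75 mm and look again.

```bash
python3 -m crank '-1 -40 0 0 0 0 0; -1 -35 0 0 0 0 0; -1 0 0 0 0 0 0; -1 0 0 0 0 0 0'
python3 - <<'E'
from h import *
s=env.state();print(s["time_s"],s["ee_pos"],s["ee_rot"],s["force"])
i=grab_frame("wrist");cv2.imwrite("pics/w2.png",i);cv2.imwrite("pics/w2c.png",cv2.resize(i[70:245,240:400],None,fx=3.4,fy=3.4,interpolation=2))
np.save("s2.npy",np.array(s,dtype=object),allow_pickle=True)
E
```

```text
time_s: 3.72
ee_pos: [560.3, -151.6, 225.0]
ee_rot: [-180.0, -0.1, 109.0]
force: [-0.3, 0.1, -0.1]
gripper_width: 91.5
gripper_force: 0.0
3.725 [ 560.25035707 -151.5789917   225.03454951] [-1.79991130e+02 -5.56993925e-02  1.09040270e+02] [-0.28450438  0.10685757 -0.08456353]
```

View pics/w2c.png

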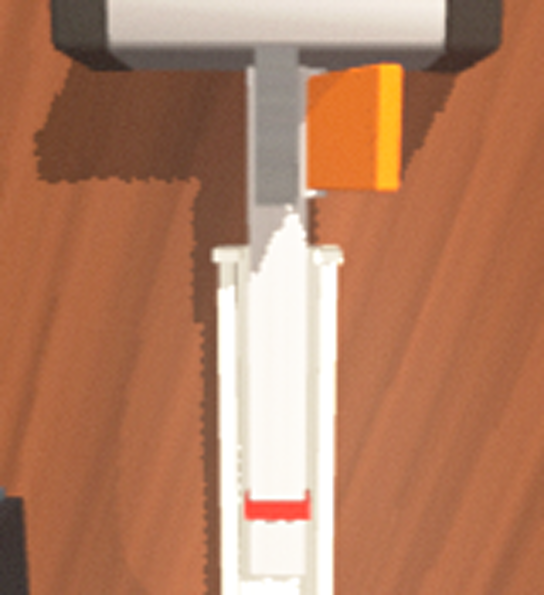

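Run:
```python
from h import *
s=np.load("s2.npy",allow_pickle=True).item();c=cam("wrist",s)
p=lambda u,v:(240+(u+.5)/3.4-.5,70+(v+.5)/3.4-.5)
g=lambda u,v,z:ray(c,p(u,v),z)
L=[g(214,250,26),g(343,250,26)]
print("tip width",np.linalg.norm(L[0]-L[1]))
m=(L[0]+L[1])/2
ax=np.degrees(np.arctan2(*(g(280,48,75)-g(278,508,23))[1::-1]));print("axis",ax, np.degrees(np.arctan2(*(m-g(278,508,23))[1::-1])))
f=[g(52,68,4),g(500,68,4)];
f1,f2=g(108,45,64),g(445,45,64);w=f2-f1;print("foot edge dir+90",np.degrees(np.arctan2(w[1],w[0]))+90,np.linalg.norm(w))
for A in(108.5,109.0,109.5):
    d=np.array([np.cos(np.radians(A)),np.sin(np.radians(A)),0]);x=np.array([d[1],-d[0],0])
    print(A,"mouth",m.round(1),"mark y",[(g(278,v,23)-m)@d for v in(500,508,520)],"foot face y",((f1+f2)/2-m)@d,"fin end y",(g(280,205,75)-m)@d,"fin x",(g(255,120,75)-m)@x,(g(302,120,75)-m)@x)
    for y in(0,):
        print([ (proj(c,m*[1,1,0]+d*y+[0,0,z])-[240,70])*3.4 for z in(0,26)])
c2=cam("top")
i=cv2.imread("pics/w2.png").astype(int);b=i[205:232,305:336];r=(b[...,2]-b[...,1]-0>60)&(b[...,2]-b[...,0]>60)
ys,xs=np.nonzero(r);print("red px",len(ys),ys.mean()+205,ys.min()+205,ys.max()+205,xs.mean()+305)
print(i[140:150,306],i[140:150,338])
```

```text
tip width 44.2517350156022
axis 108.52242224279522 108.79329726121672
foot edge dir+90 109.04397951034069 98.66591172177502
108.5 mouth [ 543.5 -109.4   26. ] mark y [np.float64(-90.70380461222436), np.float64(-93.7863698544244), np.float64(-98.43335339140245)] foot face y 61.618333508041864 fin end y 16.213598009942658 fin x -6.619358598625276 6.897372901728054
[array([277.92480718, 244.10676706]), array([277.29881609, 248.8       ])]
109.0 mouth [ 543.5 -109.4   26. ] mark y [np.float64(-90.70434567497637), np.float64(-93.78698833941158), np.float64(-98.43408859082197)] foot face y 61.62213820832893 fin end y 16.206397518335574 fin x -6.270211818332365 7.247127222165102
[array([277.92480718, 244.10676706]), array([277.29881609, 248.8       ])]
109.5 mouth [ 543.5 -109.4   26. ] mark y [np.float64(-90.69797925062906), np.float64(-93.78046458212563), np.float64(-98.42732765329222)] foot face y 61.621250144211615 fin end y 16.19796284681185 fin x -5.920587537133372 7.596329645805795
[array([277.92480718, 244.10676706]), array([277.29881609, 248.8       ])]
red px 124 219.34677419354838 214 222 321.4758064516129
[[ 58  78 124]
 [ 65  86 127]
 [130 146 168]
 [187 208 221]
 [221 236 244]
 [225 239 245]
 [224 237 244]
 [211 227 235]
 [208 225 233]
 [208 226 234]] [[ 78 120 202]
 [ 97 134 210]
 [176 206 235]
 [188 211 223]
 [220 236 242]
 [225 239 246]
 [231 245 249]
 [255 255 255]
 [255 255 255]
 [255 255 255]]
```

Crop: mouth tip edge at row 250, mark at rows 500–520. That puts the mark at y ≈ -94 and the mouth at (543.5, -109), with the axis at 109°. The fin and foot face agree with the given sizes to within 2 mm. Next I'll move over the fin and descend, astride fin and lever.

```bash
python3 -m crank '-1 43 1.5 0 0 0 0; -1 40 1.4 0 0 0 0; -1 0 0 45 0 0 0; -1 0 0 45 0 0 0; -1 0 0 31 0 0 0; -1 0 0 25 0 0 0; -1 0 0 20 0 0 0; -1 0 0 15 0 0 0; -1 0 0 0 0 0 0; -1 0 0 0 0 0 0' 25
python3 - <<'E'
from h import *
s=env.state();d=np.array([-.3256,.9455,0]);x=np.array([.9455,.3256,0]);r=s["ee_pos"]-[543.5,-109.4,0]
print("stand xyz",r@x,r@d,r[2],"F",s["force"]@d)
i=cv2.imread("pics/w2.png").astype(int)
print("red",(i[:,316:327,2]-i[:,316:327,1]).mean(1)[208:226].round())
print("tips",i[138:150,303:306].sum(2).mean(1).round(),i[138:150,336:340].sum(2).mean(1).round())
E
```

```text
time_s: 5.03
ee_pos: [537.0, -73.5, 44.7]
ee_rot: [179.9, 0.0, 109.0]
force: [-0.0, 0.2, -0.3]
gripper_width: 91.4
gripper_force: 0.0
stand xyz 5.573821196868017 36.001043924466494 44.6873921282197 F 0.2234208064215245
red [  3.   3.   3.   3.   3.   3.   3.   2.  -2. 100. 173. 174. 172. 175.
 149.  26.   1.   3.]
tips [259. 259. 267. 261. 386. 629. 708. 712. 709. 541. 488. 489.] [409. 411. 405. 434. 608. 611. 696. 706. 719. 712. 700. 698.]
```

```bash
cat > st.py <<'E'
from h import *
f=[];s=env.state();d=np.array([-.3256,.9455,0]);x=np.array([.9455,.3256,0]);r=s["ee_pos"]-[543.5,-109.4,0]
print("stand xyz",(r@x).round(2),(r@d).round(2),r[2].round(2),"Fd",(s["force"]@d).round(2),"Fx",(s["force"]@x).round(2))
E
python3 st.py; python3 -m crank '-1 3 0 0 0 0 0; -1 0 0 0 0 0 0'>o; python3 st.py
python3 -m crank '-1 2 0 0 0 0 0; -1 0 0 0 0 0 0'>o; python3 st.py
python3 -m crank '-1 1.5 0 0 0 0 0; -1 0 0 0 0 0 0'>o; python3 st.py
python3 -m crank '-1 1.5 0 0 0 0 0; -1 0 0 0 0 0 0'>o; python3 st.py
python3 -m crank '-1 1.5 0 0 0 0 0; -1 0 0 0 0 0 0'>o; python3 st.py
python3 -m crank '-1 1.5 0 0 0 0 0; -1 0 0 0 0 0 0'>o; python3 st.py
```

```text
stand xyz 5.57 36.0 44.69 Fd 0.22 Fx 0.03
stand xyz 5.28 39.06 44.51 Fd 0.15 Fx -0.59
stand xyz 5.04 41.08 44.04 Fd 0.38 Fx 0.85
stand xyz 5.0 42.59 43.89 Fd -0.03 Fx 0.41
stand xyz 5.04 43.75 43.91 Fd -1.44 Fx 0.26
stand xyz 5.04 45.48 43.93 Fd -2.24 Fx -0.67
stand xyz 5.02 47.12 43.91 Fd -1.6 Fx -0.51
```

```bash
python3 -m crank '-1 5 0 0 0 0 0; -1 10 0 0 0 0 0; -1 13 0 0 0 0 0; -1 14 0 0 0 0 0; -1 14 0 0 0 0 0; -1 12 0 0 0 0 0; -1 10 0 0 0 0 0; -1 6 0 0 0 0 0; -1 4 0 0 0 0 0; -1 0 0 0 0 0 0'; python3 -m crank '-1 0 0 0 0 0 0; -1 0 0 0 0 0 0'>o; python3 st.py
python3 - <<'E'
from h import *
a=grab_frame("top");b=grab_frame("side");cv2.imwrite("pics/t3.png",a);cv2.imwrite("pics/s3.png",b)
s=cam("side");t=cam("top");m=np.array([543.5,-109.4,24])
print(proj(t,m),proj(s,m))
def crop(i,c,p):
    u,v=proj(c,p).round().astype(int);return cv2.resize(i[v-25:v+25,u-33:u+33],None,fx=6,fy=6,interpolation=0),(u-33,v-25)
A,oa=crop(a,t,m);B,ob=crop(b,s,m);print(oa,ob);cv2.imwrite("pics/c3.png",np.hstack([A,B]))
E
```

```text
time_s: 7.78
ee_pos: [504.4, 20.1, 44.0]
ee_rot: [180.0, -0.0, 109.0]
force: [1.7, -1.2, 0.0]
gripper_width: 91.2
gripper_force: 1.0
stand xyz 5.15 134.82 44.02 Fd -0.74 Fx 1.49
[342.00461721 188.42759756] [298.31579318 183.61949188]
(np.int64(309), np.int64(163)) (np.int64(265), np.int64(159))
```

View pics/c3.png

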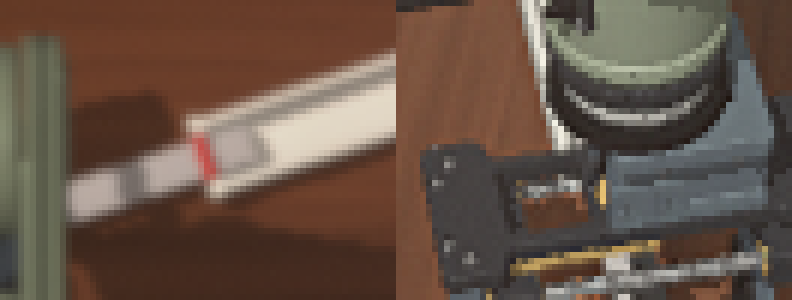

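The top crop shows the mark at (204,156) and the mouth line through about (199,159), so the mark is still about 2–3 mm inside. That agrees with the odometry, which leaves 2.7 mm to go.

```bash
python3 -m crank '-1 1.5 0 0 0 0 0; -1 1.2 0 0 0 0 0; -1 0 0 0 0 0 0; -1 0 0 0 0 0 0; -1 0 0 0 0 0 0'>o; python3 st.py
python3 - <<'E'
from h import *
a=grab_frame("top");cv2.imwrite("pics/t4.png",a)
t=cam("top");m=np.array([543.5,-109.4,24]);d=np.array([-.3256,.9455,0])
def red(i,y):
    u,v=proj(t,m+d*y).round().astype(int);b=i[v-7:v+8,u-8:u+9].astype(float)
    w=np.clip(b[...,2]-b[...,1]-60,0,None);Y,X=np.mgrid[v-7:v+8,u-8:u+9]
    p=(w*X).sum()/w.sum(),(w*Y).sum()/w.sum();return p,(ray(t,p,23)-m)@d,w.sum()
print(red(cv2.imread("pics/top0.png"),-94));print(red(cv2.imread("pics/t3.png"),-2));print(red(a,0))
u,v=309,163;cv2.imwrite("pics/c4.png",cv2.resize(a[175:205,325:365],None,fx=16,fy=16,interpolation=2))
E
```

```text
stand xyz 5.19 137.74 44.02 Fd -2.13 Fx 0.24
((np.float64(370.0115606936416), np.float64(179.79383429672447)), np.float64(-93.65590357597358), np.float64(519.0))
((np.float64(342.67175572519085), np.float64(188.81106870229007)), np.float64(-1.7062561653842274), np.float64(524.0))
((np.float64(341.7738095238095), np.float64(189.09722222222223)), np.float64(1.2960493342616526), np.float64(504.0))
```

View pics/c4.png

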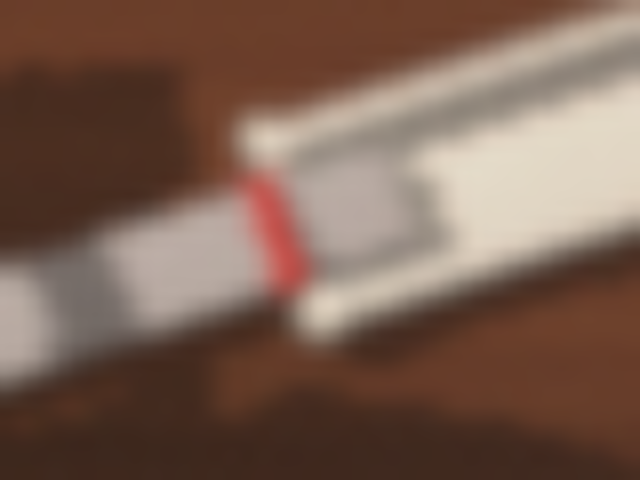

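The crop shows the red clip across the tip line, at (277,234). The outer tip edge at (267,234) includes about 10 px of visible front face. Wrist measurement, odometry and top camera therefore agree that the mark is in line to about 1 mm. I'll hold it there for a second, then squeeze.

```bash
python3 -m crank '-1 0 0 0 0 0 0; -1 0 0 0 0 0 0; -1 0 0 0 0 0 0; -1 0 0 0 0 0 0; -1 0 0 0 0 0 0; -1 0 0 0 0 0 0; -1 0 0 0 0 0 0; -1 0 0 0 0 0 0'>o; python3 st.py; python3 -m crank '-0.5 0 0 0 0 0 0; -0.3 0 0 0 0 0 0; 0 0 0 0 0 0 0; 0.3 0 0 0 0 0 0; 1 0 0 0 0 0 0; 1 0 0 0 0 0 0; 1 0 0 0 0 0 0; 1 0 0 0 0 0 0' 30; python3 st.py
```

```text
stand xyz 5.15 137.68 43.98 Fd -1.55 Fx 0.36
time_s: 10.8
ee_pos: [502.2, 21.9, 45.0]
ee_rot: [-179.9, 0.0, 109.0]
force: [-4.5, -4.4, 11.9]
gripper_width: 21.5
gripper_force: 31.2
stand xyz 3.73 137.54 45.04 Fd -2.73 Fx -5.71
```

```bash
python3 -m crank '1 0 0 0 0 0 0; 1 0 0 0 0 0 0; 1 0 0 0 0 0 0; 1 0 0 0 0 0 0'; python3 st.py
python3 - <<'E'
from h import *
a=grab_frame("top");w=grab_frame("wrist")
t=cam("top");m=np.array([543.5,-109.4,24]);d=np.array([-.3256,.9455,0])
b=a[182:197,334:351].astype(float);W=np.clip(b[...,2]-b[...,1]-60,0,None);Y,X=np.mgrid[182:197,334:351]
print((ray(t,((W*X).sum()/W.sum(),(W*Y).sum()/W.sum()),23)-m)@d)
A=cv2.resize(a[175:205,325:365],None,fx=8,fy=8,interpolation=2)
B=cv2.resize(w[100:400,120:520],(400,300));o=np.zeros((300,720,3),np.uint8);o[:240,:320]=A;o[:,320:]=B;cv2.imwrite("pics/c5.png",o)
E
```

```text
time_s: 11.3
ee_pos: [502.2, 21.9, 45.1]
ee_rot: [-179.9, 0.0, 109.0]
force: [-4.6, -4.2, 11.5]
gripper_width: 22.1
gripper_force: 31.0
stand xyz 3.72 137.54 45.05 Fd -2.5 Fx -5.68
1.135752634531542
```

View pics/c5.png

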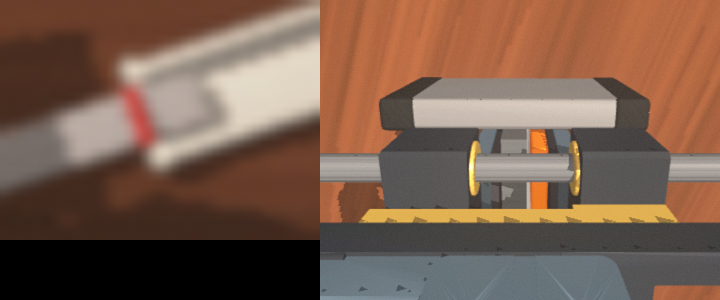

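The mark is still at the mouth, having moved less than 0.2 mm. The orange lever stands upright against the fin between the pads, with an opening of 22 mm and a grip of 31 N.

```bash
python3 -c "
from workcell import env
print(env.job_done())"
```

```text
the job is handed in; nothing more can be done
None
```

The job is handed in: the leg is drawn out with the red mark in line with the mouth to about 1 mm, it was held there over 1 s with the lever open, and the lever is now squeezed shut and still held at about 31 N.

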